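Prime the slip dispenser

ROBOT

A 6-joint arm with a two-finger parallel gripper is mounted at the origin on a cart in front of the work surface, level with it; the furniture and walls round the work are solid. World frame = base frame: x ahead of the robot, y to its left, z up, the work surface at z = 0. Lengths are in mm, angles in rad, forces in N, time in s.
With the tool pointing down it reaches from about 300 to 775 mm from the base axis. Payload 14.6 kg.
Tool frame: the origin (TCP) lies on the centre line of the jaws, within the pads' length; the fingertips stand 11 mm ahead of it and the grasp point (between the pads) lies 8 mm behind it; x points along the fingers, y is the direction in which the jaws open and shut, and the axes are right-handed (so a half turn about x gives the same grasp; the last joint's range is limited). The gripper opens to 94 mm and grips with 3 to 60 N. Pads are 16 mm wide; open, the fingers measure 119 mm over their backs; the gripper's body (75 mm by 177 mm) begins 78 mm behind the grasp point.
Start: joints at [1.151, 0.3, 1.521, -0, 1.321, -0.067], TCP at [190.037, 516.116, 216.446] pointing down, gripper open.
Joint ranges: [-3.03, 3.03], [-0.79, 2.21], [0.23, 2.52], [-1.04, 4.18], [0, 3.07], [-2.55, 2.55]. Speed limits (rad/s): [2.22, 2.22, 2.57, 3.14, 3.14, 3.14].

INTERFACE

Orientations are given as [roll, pitch, yaw] about the fixed x, y, z axes, in that order (R = Rz(yaw) Ry(pitch) Rx(roll)).
In Python, from cell import manip gives the robot as it stands.
- The arm moves only by the shell command python3 -m handwheel 'ROWS' [OPENING] [FORCE]. ROWS is JSON, a list of rows, each a list of 2 entries, a list of its own where there are three numbers: the shift along the tool's x, y, z in mm, then the turn about the tool's x in rad. In form: [[[x, y, z], spin], ...]. A call has exactly 10 rows; each row shifts and turns the commanded pose from where the row before left it, along the tool's axes as they then stand; what a row does not reach is not made up. A row lasts 1/8 s, in which the tool goes at most 62.5 mm and 10.7 degrees, less where a joint would pass 70% of its speed; a pose out of reach is approached as far as the arm can. A call with a gripper value outside its range is refused whole. OPENING is the closure in counts, from 0 (fully open) to 255 (shut), set as the call begins (- or left out, the last holds). The fingers move at their own pace and stop on an object; FORCE is the grip in N (left out, the last holds). Time passes only in rows, so rows that do not move let the fingers close, or fill a call up. It gives the time, the measured TCP pose, the force and the opening at its end, in the units of the state.
- manip.read_state(): the state, without advancing time (a new reading comes with each control period).
- manip.camera(name): name is "side" or "top" or "wrist"; returns a dict with "pixels" (384x512x3 uint8, red, green, blue), "z_map" (384x512 float32, mm along the optical axis (not along the pixel's ray), 0 where there is no reading), "mtx" (3x3 intrinsics, pixels), "k1" (the pictures are not rectified: a ray, as slopes to the right and down, at radius r is drawn at 1 + k1 r^2 times it, then the intrinsics apply), "xyz" and "orientation" of the camera in the world. Camera axes: x right, y up, looking along -z (the intrinsics and any distortion apply to the point x, -y, -z); pixel columns grow to the right and rows downward; lengths in mm; the calibration is good to about 2 mm. A picture is of the moment at which its call begins.
- manip.sign_off(): hands the job in, once; it reports no verdict.
Trained networks look in the newest picture that a camera, given by its name, has taken for a name from the list of things; names that differ only in an ending like _2 or _b are one class to them, and where a whole thing is asked for, a point or a joint stands for the part that bears it (a point fixed in the world has none). Each returns a list of dicts, best first, with "confidence" (0 to 1); they miss things now and then, are a little off and sometimes report something else, mostly with a low value. They report only what shows in the picture. A call takes as long as a camera call. They do not tell look-alikes from the thing itself.
- manip.cut_out(target, camera): "region" (384x512 bool, what is visible of it) and "centre" ([column, row] in pixels, amid what is visible of it).
The state is a dict: "clock": time; "joints": joint angles; "qd": joint speeds; "effort": joint torques, N m; "eef_pos": TCP position; "eef_rot": TCP orientation; "wrist_force": force on the tool from outside, world axes, zero at the start; "moment": the same for the moment, N m; "finger_gap": finger opening in mm.
Only numpy, scipy, OpenCV 4.12 (cv2) and the standard library are available. Lean on these libraries where they do the work, as an engineer would, in place of code of your own. Each camera call takes 0.05 s, during which the arm holds its last target. There are 200 camera calls.

TASK

Get the bench slip dispenser ready: lift the loose cap off its nozzle and set it, the same way up, down in the round recess of the wooden cap stand. Only then swing the dispenser's sprung advance lever all the way to its stop, keep it there for a moment, and let it go so that it returns fully home. Leave the cups and the jar where they stand.

Things in the scene. Friction and masses are not known exactly. Their poses are not given: they have to be found in the camera images.
- dispenser: Fixed grey housing 80 x 150 x 45 mm (foot plate 96 x 164 mm) on the table, on which stand an upright white cartridge at its +y end and a flat lever at its -y end. Origin: centre of the underside; its x axis points from its blank-plate front to its back (away from the robot at yaw 0), y along its length toward the cartridge, z up. The cartridge, 52 mm across, is centred at y = +42 mm and ends at height 105 mm with a tapering nozzle on top.
- nozzle_base (a point): Centre of the cartridge's flat top, at height 105 mm, on which the cap's rim rests. The nozzle rises 26 mm above it, 18 mm across below and 8 mm at the tip.
- nozzle_cap: Loose grey ribbed cap over the nozzle, 35 mm across, 45 mm high, about 30 g, closed at the top, open below with a 26 mm bore 40 mm deep. It just rests there: lift straight up, more than 26 mm, to free it. Origin: centre of its open lower rim; z points to its closed top.
- cap_stand: Fixed round wooden stand 84 mm across and 16 mm high with one round recess in its top, 47 mm across and 8 mm deep. It stands to the left or the right of the dispenser. Origin: centre of its underside.
- stand_floor (a point): Centre of the recess floor, 8 mm above the table (8 mm below the stand's rim).
- advance_lever (a joint): Angle of the advance lever, a flat steel arm that turns level about a vertical pivot on the housing's top: 0 = home against its spring, 1.22 rad = hard stop. It grows clockwise seen from above (its post comes from the back round the -y end toward the dispenser's front). The spring returns it at once when let go; at the post it takes about 2 N to start and about 6 N at the stop.
- lever_pivot (a point): Point on the lever's vertical turning axis, 53 mm above the table.
- lever_post (a point): Centre of the top of the black upright finger post at the lever's free end, 105 mm above the table and 70 mm from the turning axis. The post is 14 mm across and stands clear for 48 mm above the arm, whose upper side is at 55 mm; it moves with the lever. At home it lies 35 degrees from the dispenser's +x axis toward -y, seen from the pivot.
- slip_cup: Bystander: loose pale small cup 58 mm across and 52 mm high, on the side of the dispenser where the cap stand is not. Origin: centre of the underside.
- blue_cup: Bystander: loose blue small cup 52 mm across, 45 mm high, at the front on the right. Origin: centre of the underside.
- glaze_jar: Bystander: loose pale jar with a closed lid, 59 mm across and 82 mm high, behind on the left. Origin: centre of the underside.
There are look-alikes about, which are no part of the job. Leave any green look-alike of the nozzle_cap alone. There is more than one size of the dispenser; the one meant has the size given above.

How it is judged (in metres and radians):
On the way, in this order (a step that is already met when the one before it is completed fails the run):
1. the cap is set down in the recess of the cap stand, upright and let go (horizontal distance between nozzle_cap and stand_floor below 0.01 m and z of nozzle_cap in the frame of stand_floor below 0.004 m and angle between nozzle_cap's own z axis and vertical below 0.15 rad and contact force between the fingers and nozzle_cap below 0.1 N), for 0.2 s.
2. the advance lever is swung to its stop and kept there for a moment (value of joint advance_lever above 1.14 rad), for 0.2 s.
At the end, for the whole second after the job is handed in: The lever is back home (below 0.06 rad) after having been at its stop (above 1.14 rad for 0.2 s), and the cap rests in the stand's recess, upright within 0.15 rad, within 10 mm of the recess centre and its rim less than 4 mm above the recess floor (value of joint advance_lever below 0.06 rad and horizontal distance between nozzle_cap and stand_floor below 0.01 m and z of nozzle_cap in the frame of stand_floor below 0.004 m and angle between nozzle_cap's own z axis and vertical below 0.15 rad and linear speed of nozzle_cap below 0.02 m/s); the robot touches nothing.
It fails at once if the lever is worked while the nozzle is still capped (value of joint advance_lever above 0.5 rad and distance between nozzle_cap and nozzle_base below 0.02 m).
It fails at once if a cup or the jar is shifted by more than 40 mm (distance of any of slip_cup, blue_cup, glaze_jar from where it was at the start of the episode above 0.04 m).
It also fails if it takes over 72 s, if anything falls off the work surface, if the arm or the gripper's body presses on something with over 40 N, if the wrist force passes 120 N, or if a joint passes its speed limit or range.

## Working session

There is one attempt and no reset: what is moved stays moved. The work goes in short steps, Python scripts to look and compute and a shell command to move; the robot and the scene stay as the last step left them, time stands still between calls to the robot, and variables do not carry over. Pictures are saved under pics/ and viewed, about 8 in all and at most 12, crops included, and the job is handed in when it is done.

```bash
mkdir -p pics; ls; cat > h.py <<'E'
import numpy as np, cv2
from scipy.spatial.transform import Rotation as R
from cell import manip
def cloud(c):
    z=c["z_map"].astype(float); K=np.array(c["mtx"]); h,w=z.shape
    v,u=np.mgrid[:h,:w]
    p=cv2.undistortPoints(np.stack([u.ravel(),v.ravel()],1).astype(float).reshape(-1,1,2),K,np.array([c["k1"],0,0,0,0.])).reshape(h,w,2)
    P=np.stack([p[...,0]*z,-p[...,1]*z,-z],-1)
    o=np.array(c["orientation"]); M=R.from_euler('xyz',o).as_matrix() if o.shape==(3,) else o
    W=P@M.T+np.array(c["xyz"]); W[z<=0]=np.nan
    return W
def save(c,n): cv2.imwrite(f'pics/{n}.png',c["pixels"][...,::-1])
E
python3 - <<'E'
from h import *
print(manip.read_state())
for cam in ["top","side"]:
    c=manip.camera(cam); save(c,cam+'0'); W=cloud(c); print(cam,c["xyz"],c["orientation"],c["k1"])
    np.save(cam+'W.npy',W)
    for t in ["dispenser","nozzle_cap","cap_stand","lever_post","slip_cup","blue_cup","glaze_jar"]:
        for d in manip.cut_out(t,cam):
            r=d["region"]; p=W[r]; p=p[~np.isnan(p[:,0])]
            if len(p)==0: continue
            zt=np.percentile(p[:,2],97); q=p[p[:,2]>zt-6]
            print(t,round(d["confidence"],2),np.round(d["centre"]),len(p),'ztop',zt.round(),'topc',((q.min(0)+q.max(0))/2).round(),'ext',np.ptp(q,axis=0).round())
E
python3 -c "
import cv2,numpy as np
a=cv2.imread('pics/top0.png');b=cv2.imread('pics/side0.png')
cv2.imwrite('pics/both.png',cv2.resize(np.vstack([a,b]),(400,600)))"
```

```text
pics
{'clock': 0.0, 'joints': array([ 1.15138951e+00,  3.00470001e-01,  1.52157175e+00, -1.21456338e-05,
        1.32067746e+00, -6.65911932e-02]), 'qd': array([-0.00066524, -0.00017963,  0.00048131,  0.00043069, -0.00199031,
       -0.00087744]), 'effort': array([-1.22821719e-03, -5.31813240e+01, -3.52726400e+01,  7.07238447e-02,
        2.45099002e-02, -9.60528519e-05]), 'eef_pos': array([189.95047866, 515.90095389, 215.89086799]), 'eef_rot': array([-1.62694517,  1.56966971, -1.97975777]), 'wrist_force': array([-0.07096605,  0.04988269,  0.19255027]), 'moment': array([-0.01928033,  0.01726636,  0.02775078]), 'finger_gap': 94.03424869714576}
top [ 330.65721103   16.18054267 1473.72874154] [ 0.16678265  0.01148237 -1.59116654] -0.21045830158367143
dispenser 0.89 [237. 203.] 1533 ztop 106.0 topc [543.  95. 106.] ext [117. 128.  12.]
dispenser 0.65 [303. 196.] 800 ztop 75.0 topc [ 554. -124.   81.] ext [61. 96. 23.]
dispenser 0.16 [155. 159.] 414 ztop 87.0 topc [659. 332.  86.] ext [53. 56. 10.]
nozzle_cap 0.69 [215. 206.] 144 ztop 155.0 topc [511. 136. 154.] ext [31. 31. 11.]
nozzle_c
[... 962 characters left out ...]
p 45.0 topc [424. 228.  43.] ext [31. 37.  7.]
cap_stand 0.77 [222. 281.] 882 ztop 17.0 topc [517. 323.  15.] ext [79. 81.  7.]
cap_stand 0.16 [162. 253.] 1294 ztop 82.0 topc [656. 333.  80.] ext [58. 59.  8.]
lever_post 0.7 [243. 195.] 135 ztop 98.0 topc [591.  43.  97.] ext [5. 8. 9.]
lever_post 0.42 [278. 174.] 52 ztop 70.0 topc [ 577. -164.   68.] ext [ 9. 11.  6.]
slip_cup 0.8 [288. 172.] 238 ztop 51.0 topc [ 566. -185.   66.] ext [ 72. 202.  44.]
blue_cup 0.72 [247. 196.] 146 ztop 103.0 topc [592.  42. 101.] ext [11.  9.  7.]
blue_cup 0.54 [331. 179.] 38 ztop 44.0 topc [ 439. -226.   42.] ext [13. 31.  6.]
glaze_jar 0.6 [159. 253.] 1229 ztop 82.0 topc [656. 334.  80.] ext [57. 57.  8.]
```

View pics/top0.png

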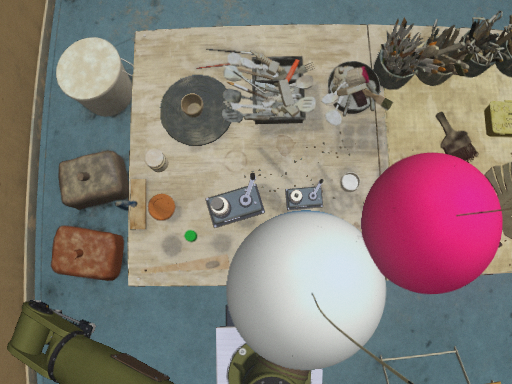

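View pics/side0.png

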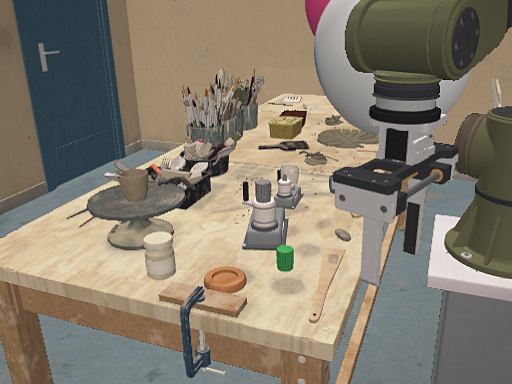

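The top view shows the intended dispenser at about (235,203) with the grey cap at (217,205). The stand is at (162,207), and the small look-alike dispenser is at (303,196). The green cap at (191,236) is a decoy. Two balloons hang near the arm, so I'll get their extents along with the yaw and pivot.

```bash
python3 - <<'E'
from h import *
for cam in ["top","side"]:
    W=np.load(cam+'W.npy'); c=manip.camera(cam)
    b=4.5 if cam=="top" else 0
    P=W.reshape(-1,3); z=P[:,2]-b
    near=(abs(P[:,0]-545)<130)&(abs(P[:,1]-95)<115)&(P[:,1]>-30)
    for lo,hi in [(40,50),(51,60),(95,108),(140,155)]:
        q=P[near&(z>lo)&(z<hi)]
        if len(q)<5: continue
        r=cv2.minAreaRect(q[:,:2].astype(np.float32)); print(cam,lo,len(q),np.round(r[0]),np.round(r[1]),round(r[2],1), 'zmed',np.median(q[:,2]).round(1))
    # stand surroundings, tall things
    q=P[(z>25)&(np.hypot(P[:,0]-518,P[:,1]-322)<110)]
    print('near stand >25', np.round(np.nanpercentile(q,[2,50,98],axis=0)) if len(q) else 0)
    q=P[(z>200)&(P[:,0]>250)]
    print('high x>250', len(q), np.round([np.nanmin(q,0),np.nanmax(q,0)]) if len(q) else 0)
    px=c["pixels"].astype(int)
    # balloons
    mg=(px[...,0]>200)&(px[...,1]<60)&(px[...,2]>80)
    w=(px.min(-1)>170)&(W[...,2]>250)
    for n,m in [('pink',mg&(W[...,2]>100)),('white',w)]:
        q=W[m]; q=q[~np.isnan(q[:,0])]
        if len(q)<100: continue
        A=np.c_[2*q,np.ones(len(q))]; s=np.linalg.lstsq(A,(q**2).sum(1),rcond=None)[0]
        print(n,len(q),s[:3].round(),np.sqrt(s[3]+s[:3]@s[:3]).round())
s=manip.read_state(); print(R.from_euler('xyz',s['eef_rot']).as_matrix().round(3))
E
```

```text
top 40 271 [525.  84.] [ 86. 163.] 25.2 zmed 47.6
top 51 118 [524.  78.] [ 65. 163.] 40.2 zmed 59.3
top 95 127 [547.  94.] [ 44. 161.] 47.9 zmed 104.7
top 140 113 [511. 136.] [31. 31.] 1.4 zmed 149.8
near stand >25 [[524. 397.  30.]
 [530. 413.  36.]
 [537. 430.  43.]]
high x>250 29889 [[ 250. -776.  205.]
 [1089.  585. 1189.]]
pink 7332 [ 409. -330.  522.] 141.0
white 13641 [287. -86. 462.] 136.0
side 40 281 [511. 124.] [ 98. 229.] 23.7 zmed 42.1
side 51 119 [525.  84.] [ 78. 160.] 34.4 zmed 54.7
side 95 185 [535.  93.] [ 50. 159.] 33.6 zmed 102.0
side 140 117 [506. 140.] [34. 31.] 13.9 zmed 148.1
near stand >25 [[522. 398.  29.]
 [526. 415.  35.]
 [532. 431.  41.]]
high x>250 16171 [[  250. -2826.   200.]
 [ 2988.   586.   600.]]
white 682 [296. 289. 462.] 269.0
[[-0.     0.345  0.938]
 [-0.     0.938 -0.345]
 [-1.    -0.     0.   ]]
```

```bash
python3 -m handwheel '[[[0,-18,31],0],[[0,-18,31],0],[[0,-18,31],0],[[0,-18,31],0],[[0,-18,31],0],[[0,-18,31],0],[[0,-18,31],0],[[0,-18,31],0],[[0,-18,31],0],[[0,-18,31],0]]' 0 20
python3 - <<'E'
from h import *
s=manip.read_state(); print(s['joints'].round(3),s['effort'].round(1),s['wrist_force'].round(1))
c=manip.camera("side"); t=manip.camera("top"); w=manip.camera("wrist")
save(w,'w1')
a=np.hstack([cv2.resize(x["pixels"],(400,300)) for x in (t,c)])
cv2.imwrite('pics/tc1.png',a[...,::-1])
W=cloud(t);px=t["pixels"].astype(int)
w=(px.min(-1)>170)&(W[...,2]>250)&(W[...,1]<60);q=W[w];q=q[~np.isnan(q[:,0])]
A=np.c_[2*q,np.ones(len(q))]; s=np.linalg.lstsq(A,(q**2).sum(1),rcond=None)[0];print('white',s[:3].round(),np.sqrt(s[3]+s[:3]@s[:3]).round())
E
```

```text
clock: 2.15
eef_pos: [419.4, 239.1, 216.6]
eef_rot: [0.842, 1.571, 0.489]
wrist_force: [-0.6, 0.9, 0.5]
finger_gap: 94.3
[ 0.442  0.149  1.705  0.     1.287 -0.776] [  4.5 -45.1 -33.8   0.    0.1   1.2] [-0.6  0.9  0.5]
white [287. -85. 465.] 134.0
```

View pics/tc1.png

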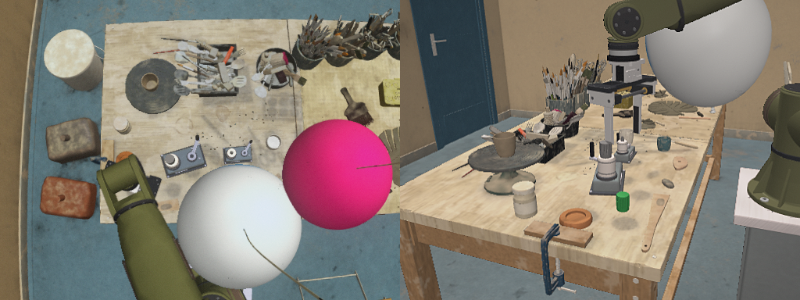

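The top half shows the forearm (about (165,240)) next to the white balloon (240,230). I'll check the clearance at the working poses.

```bash
python3 - <<'E'
from h import *
t=manip.camera("top"); W=cloud(t);px=t["pixels"].astype(int)
s=manip.read_state(); th=s['joints'][0]; tc=s['eef_pos']; print(tc.round(1))
g=(px[...,1]-px[...,2]>15)&(W[...,2]>200)
q=W[g]; d=np.array([np.cos(th),np.sin(th)]); n=np.array([-d[1],d[0]])
r=q[:,:2]@d; l=q[:,:2]@n; print('tcp r,l',tc[:2]@d,tc[:2]@n)
for a in range(-200,600,50):
    k=(r>a)&(r<a+50)
    if k.sum()>5: print(a,k.sum(),'lat',np.percentile(l[k],[2,98]).round(),'z',np.percentile(q[k,2],[2,50,98]).round())
B=np.array([287,-85,463]); print('balloon r,l',B[:2]@d,B[:2]@n)
E
```

```text
[418.8 240.  216.4]
tcp r,l 481.2512020611911 36.638223078876656
0 258 lat [-113.  -54.] z [270. 285. 305.]
50 278 lat [-68.   1.] z [206. 268. 306.]
100 161 lat [-45.  -9.] z [609. 645. 660.]
150 1640 lat [-31.  86.] z [611. 643. 658.]
200 2350 lat [-175.   93.] z [ 602.  625. 1147.]
250 1931 lat [-27.  92.] z [576. 603. 617.]
300 1696 lat [-25.  88.] z [541. 582. 597.]
350 1137 lat [-21.  85.] z [514. 560. 575.]
400 986 lat [-21.  89.] z [460. 532. 552.]
450 1431 lat [-22.  88.] z [491. 511. 524.]
500 443 lat [-1036.    86.] z [203. 501. 512.]
550 122 lat [-1124.  -797.] z [200. 230. 295.]
balloon r,l 222.59246542676385 -200.1164519354542
```

View pics/w1.png

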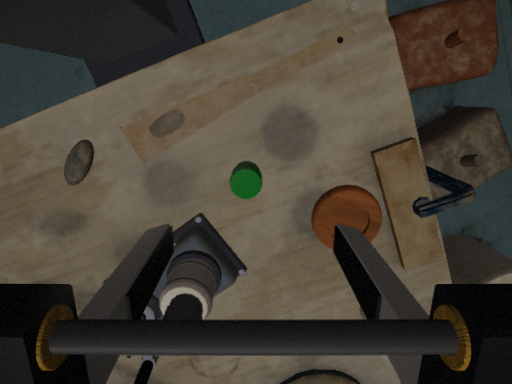

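```bash
python3 -m handwheel '[[[0,-7,12],0],[[0,-7,12],0],[[0,-7,12],0],[[0,-7,12],0],[[0,-7,12],0],[[0,-6,12],0],[[0,-6,12],0],[[0,-6,12],0],[[0,-6,12],0],[[0,-7,11],0]]'
python3 - <<'E'
from h import *
s=manip.read_state(); print(s['eef_pos'].round(1),s['joints'].round(3),s['effort'].round(1),s['wrist_force'].round(1),R.from_euler('xyz',s['eef_rot']).as_matrix().round(3).tolist())
for cam in ["wrist","side"]:
    c=manip.camera(cam); save(c,cam+'2'); W=cloud(c)
    for t in ["nozzle_cap","lever_post","cap_stand","dispenser"]:
        for d in manip.cut_out(t,cam):
            p=W[d["region"]]; p=p[~np.isnan(p[:,0])]
            if len(p)<5: continue
            zt=np.percentile(p[:,2],97); q=p[p[:,2]>zt-6]
            print(cam,t,round(d["confidence"],2),np.round(d["centre"]),len(p),'topc',((q.min(0)+q.max(0))/2).round(),'ext',np.ptp(q,axis=0).round())
E
```

```text
clock: 3.6
eef_pos: [508.2, 136.4, 216.4]
eef_rot: [-2.709, 1.571, -3.062]
wrist_force: [0.6, -0.3, 0.1]
finger_gap: 94.3
[508.2 136.4 216.4] [ 0.193  0.247  1.588  0.     1.306 -1.025] [  1.4 -50.5 -34.5   0.    0.    0.4] [ 0.6 -0.3  0.1] [[-0.0, 0.345, 0.938], [-0.0, 0.938, -0.345], [-1.0, -0.0, -0.0]]
wrist nozzle_cap 0.94 [308.  66.] 1161 topc [428. 225.  45.] ext [35. 35.  7.]
wrist nozzle_cap 0.85 [255. 200.] 1939 topc [509. 135. 149.] ext [33. 33.  7.]
wrist lever_post 0.64 [ 37. 276.] 267 topc [ 539. -144.   43.] ext [20. 22.  6.]
wrist lever_post 0.61 [191. 238.] 1903 topc [595.  36. 103.] ext [14. 13.  7.]
wrist cap_stand 0.82 [412. 116.] 4675 topc [520. 319.  15.] ext [82. 82.  7.]
wrist dispenser 0.9 [212. 188.] 10381 topc [542.  94. 153.] ext [117. 128. 107.]
wrist dispenser 0.81 [ 69. 257.] 4432 topc [505.  -3. 190.] ext [ 95. 210. 239.]
wrist dispenser 0.51 [192. 246.] 1932 topc [595.  36. 103.] ext [14. 13.  7.]
side nozzle_cap 0.8 [264. 189.] 356 topc [506. 139. 147.] ext [33. 33.  7.]
side nozzle_cap 0.69 [286. 258.] 368 topc [424. 232.  43.] ext [31. 31.  6.]
side lever_post 0.72 [246. 195.] 193 topc [591.  41. 101.] ext [ 9. 12.  8.]
side cap_stand 0.76 [225. 279.] 883 topc [516. 329.  15.] ext [78. 89.  7.]
side dispenser 0.98 [287. 195.] 642 topc [ 547. -118.   76.] ext [62. 93. 21.]
side dispenser 0.78 [262. 227.] 1970 topc [538.  98. 102.] ext [117. 132.   9.]
```

View pics/wrist2.png

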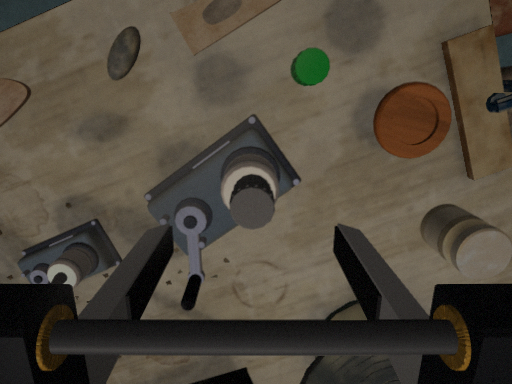

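The wrist view shows the cap top at (252,207), the pivot hub at (192,215) and the post tip at (188,290). TCP is within 1–2 mm of the cap axis, so I'll descend and grip.

```bash
python3 - <<'E'
from h import *
c=manip.camera("wrist"); W=cloud(c)
reg=[W[y,x] for x,y in [(191,216)]]; print(np.round(reg))
P=W.reshape(-1,3); k=(P[:,2]>38)&(P[:,2]<50)&(abs(P[:,0]-540)<90)&(abs(P[:,1]-95)<95)&(P[:,1]>0)
r=cv2.minAreaRect(P[k][:,:2].astype(np.float32)); print(r,k.sum())
k=(P[:,2]>1)&(P[:,2]<9)&(abs(P[:,0]-530)<100)&(abs(P[:,1]-95)<110)&(P[:,1]>0)
r=cv2.minAreaRect(P[k][:,:2].astype(np.float32)); print('foot',r,k.sum())
# hub: highest local region around pivot
k=(P[:,2]>52)&(P[:,2]<66)&(P[:,0]>480)&(P[:,0]<580)&(P[:,1]>25)&(P[:,1]<105)
print(k.sum(),np.percentile(P[k],[2,50,98],axis=0).round())
E
python3 -m handwheel '[[[9,0,0],0],[[9,0,0],0],[[9,0,0],0],[[9,0,0],0],[[9,0,0],0],[[9,0,0],0],[[9,0,0],0],[[9,0,0],0],[[9,0,0],0],[[8,0,0],0]]'
python3 -m handwheel '[[[0,0,0],0],[[0,0,0],0],[[0,0,0],0],[[0,0,0],0],[[0,0,0],0],[[0,0,0],0],[[0,0,0],0],[[0,0,0],0],[[0,0,0],0],[[0,0,0],0]]' 255 20
python3 -c "
from h import *
s=manip.read_state(); print(s['effort'].round(1))"
```

```text
[[525.  62.  61.]]
((520.3056640625, 92.419677734375), (78.1262435913086, 147.22024536132812), 15.895646095275879) 4535
foot ((530.0098876953125, 102.49047088623047), (199.9559326171875, 204.98361206054688), 0.008776606991887093) 6857
1266 [[515.  31.  53.]
 [535.  55.  59.]
 [578.  74.  65.]]
clock: 5.4
eef_pos: [507.6, 137.1, 126.9]
eef_rot: [-2.81, 1.571, 3.121]
wrist_force: [0.3, -0.0, 0.1]
finger_gap: 94.0
clock: 6.65
eef_pos: [507.6, 136.9, 127.5]
eef_rot: [-1.288, 1.571, -1.641]
wrist_force: [-0.5, -3.5, 2.3]
finger_gap: 33.3
[  1.6 -51.1 -32.    0.8  -0.4  -0. ]
```

```bash
python3 -m handwheel '[[[-7,0,0],0],[[-7,0,0],0],[[-7,0,0],0],[[-7,0,0],0],[[-7,0,0],0],[[-7,0,0],0],[[-7,0,0],0],[[-7,0,0],0],[[-7,0,0],0],[[-7,0,0],0]]'
python3 - <<'E'
from h import *
s=manip.read_state(); print(s['wrist_force'].round(1))
for cam in ["side"]:
    c=manip.camera(cam); save(c,cam+'3'); W=cloud(c)
    for t in ["nozzle_cap"]:
        for d in manip.cut_out(t,cam):
            p=W[d["region"]]; p=p[~np.isnan(p[:,0])]
            print(t,round(d["confidence"],2),len(p),np.percentile(p,[3,50,97],axis=0).round().tolist())
M=R.from_euler('xyz',s['eef_rot']).as_matrix()
print(s['eef_pos'], (M.T@(np.array([519,320.5,197])-s['eef_pos'])).round(1))
E
```

```text
clock: 7.9
eef_pos: [507.6, 137.0, 197.9]
eef_rot: [-1.966, 1.571, -2.319]
wrist_force: [-0.8, -0.4, -0.4]
finger_gap: 33.5
[-0.8 -0.4 -0.4]
nozzle_cap 0.77 441 [[409.0, 208.0, -2.0], [421.0, 240.0, 27.0], [438.0, 246.0, 45.0]]
nozzle_cap 0.58 267 [[490.0, -341.0, -2.0], [499.0, 148.0, 197.0], [683.0, 156.0, 220.0]]
[507.61784866 137.04224945 197.90865483] [  0.9 176.1 -52.7]
```

```bash
python3 -m handwheel '[[[0,17,-5],0],[[0,18,-5],0],[[0,18,-5],0],[[0,18,-5],0],[[0,18,-6],0],[[0,18,-6],0],[[0,18,-6],0],[[0,17,-5],0],[[0,17,-5],0],[[0,17,-5],0]]'
python3 -m handwheel '[[[17,0,0],0],[[17,0,0],0],[[17,0,0],0],[[17,0,0],0],[[17,0,0],0],[[17,0,0],0],[[15,0,0],0],[[10,0,0],0],[[0,0,0],0],[[0,0,0],0]]'
python3 - <<'E'
from h import *
s=manip.read_state();M=R.from_euler('xyz',s['eef_rot']).as_matrix()
print(s['eef_pos'],(M.T@(np.array([519,320.5,31])-s['eef_pos'])).round(1))
c=manip.camera("side"); cv2.imwrite('pics/s4.png',cv2.resize(c["pixels"][200:340,140:340,::-1],(800,560),interpolation=cv2.INTER_CUBIC))
W=cloud(c)
for d in manip.cut_out("cap_stand","side")[:2]:
    p=W[d["region"]]; p=p[~np.isnan(p[:,0])]; print(len(p),np.percentile(p,[2,50,98],axis=0).round().tolist())
E
```

```text
clock: 9.25
eef_pos: [518.8, 321.6, 197.4]
eef_rot: [0.198, 1.571, -0.155]
wrist_force: [-0.3, 0.5, -1.9]
finger_gap: 33.4
clock: 10.5
eef_pos: [519.0, 320.7, 71.0]
eef_rot: [0.828, 1.57, 0.475]
wrist_force: [-0.8, -0.5, -0.9]
finger_gap: 33.3
[518.97069876 320.6878887   71.02314374] [40.  -0.2  0.1]
896 [[477.0, 287.0, 1.0], [515.0, 326.0, 13.0], [552.0, 363.0, 17.0]]
```

View pics/s4.png

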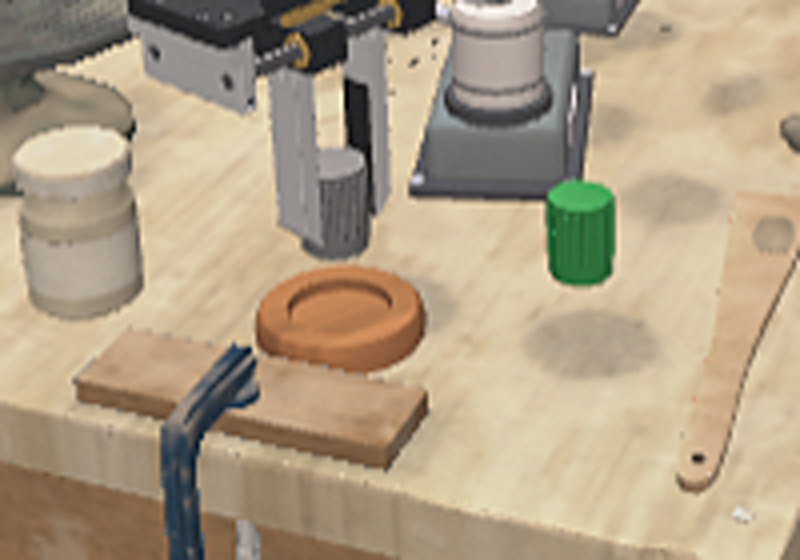

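The cap is upright in the jaws over the recess (crop (340,205) above (340,300)). I'll lower it.

```bash
python3 -m handwheel '[[[6,0,0],0],[[6,0,0],0],[[6,0,0],0],[[6,0,0],0],[[5,0,0],0],[[4,0,0],0],[[3,0,0],0],[[2,0,0],0],[[1,0,0],0],[[0,0,0],0]]'
```

```text
clock: 11.85
eef_pos: [518.7, 320.5, 31.5]
eef_rot: [0.797, 1.571, 0.444]
wrist_force: [0.0, 0.1, -0.9]
finger_gap: 33.5
```

```bash
python3 -m handwheel '[[[0.5,0,0],0],[[0.5,0,0],0],[[0.5,0,0],0],[[0.5,0,0],0],[[0,0,0],0],[[0,0,0],0],[[0,0,0],0],[[0,0,0],0],[[0,0,0],0],[[0,0,0],0]]'
```

```text
clock: 13.1
eef_pos: [518.9, 320.5, 30.4]
eef_rot: [0.66, 1.57, 0.307]
wrist_force: [-4.6, -2.8, 9.9]
finger_gap: 33.5
```

Contact at about 10 N, at the expected height. Now release, rise and look.

```bash
python3 -m handwheel '[[[0,0,0],0],[[0,0,0],0],[[0,0,0],0],[[0,0,0],0],[[0,0,0],0],[[0,0,0],0],[[0,0,0],0],[[0,0,0],0],[[0,0,0],0],[[0,0,0],0]]' 0
python3 -m handwheel '[[[-10,0,0],0],[[-15,0,0],0],[[-20,0,0],0],[[-20,0,0],0],[[-20,0,0],0],[[-20,0,0],0],[[-20,0,0],0],[[-20,0,0],0],[[-15,0,0],0],[[0,0,0],0]]'
python3 - <<'E'
from h import *
s=manip.read_state();M=R.from_euler('xyz',s['eef_rot']).as_matrix()
print(s['eef_pos'])
for cam in ["wrist","side"]:
    c=manip.camera(cam); save(c,cam+'5'); W=cloud(c)
    for t in ["nozzle_cap","cap_stand","lever_post"]:
        for d in manip.cut_out(t,cam):
            p=W[d["region"]]; p=p[~np.isnan(p[:,0])]
            if len(p)<5: continue
            zt=np.percentile(p[:,2],97); q=p[p[:,2]>zt-5]
            print(cam,t,round(d["confidence"],2),np.round(d["centre"]),len(p),'topc',((q.min(0)+q.max(0))/2).round(1),'ext',np.ptp(q,axis=0).round(), 'tilt z pcts',np.percentile(q[:,2],[5,50,95]).round(1))
cv2.imwrite('pics/s5.png',np.hstack([cv2.resize(cv2.imread('pics/side5.png')[200:340,140:340],(400,280)),cv2.resize(cv2.imread('pics/wrist5.png'),(373,280))]))
E
```

```text
clock: 14.35
eef_pos: [518.7, 320.5, 29.5]
eef_rot: [0.057, 1.571, -0.295]
wrist_force: [0.5, -0.4, -0.2]
finger_gap: 93.8
clock: 15.6
eef_pos: [519.0, 320.7, 191.0]
eef_rot: [0.854, 1.568, 0.501]
wrist_force: [-0.8, 0.3, -0.5]
finger_gap: 93.6
[519.01026531 320.70726275 191.04974154]
wrist nozzle_cap 0.97 [126. 122.] 1456 topc [428.2 226.   45.1] ext [33. 34.  6.] tilt z pcts [44.4 45.9 47. ]
wrist nozzle_cap 0.68 [254. 178.] 1194 topc [521.  319.3  52.8] ext [33. 34.  6.] tilt z pcts [52.5 53.7 54.9]
wrist cap_stand 0.85 [257. 156.] 3374 topc [520.9 320.3  33.4] ext [81. 81. 41.] tilt z pcts [14.5 16.7 18.1]
wrist lever_post 0.71 [306. 293.] 3304 topc [651.8 330.5  81.9] ext [42. 56.  6.] tilt z pcts [80.7 82.7 83.9]
wrist lever_post 0.61 [ 11. 273.] 420 topc [514.4 121.2 118.7] ext [22. 25. 28.] tilt z pcts [105.5 131.5 132.9]
side nozzle_cap 0.81 [224. 267.] 461 topc [516.6 321.1  51.2] ext [32. 36.  6.] tilt z pcts [49.  51.9 53.3]
side nozzle_cap 0.69 [246. 198.] 78 topc [590.1  40.3  79.3] ext [7. 7. 5.] tilt z pcts [76.8 78.4 81.7]
side nozzle_cap 0.68 [285. 258.] 404 topc [424.9 229.2  43. ] ext [33. 34.  6.] tilt z pcts [40.8 43.8 45.5]
side cap_stand 0.87 [224. 285.] 620 topc [517.2 330.4  20.2] ext [79. 82. 15.] tilt z pcts [13.2 15.3 17.8]
side lever_post 0.51 [276. 177.] 18 topc [ 576.5 -162.5   62.7] ext [ 6. 11.  4.] tilt z pcts [61.1 64.  64.8]
```

View pics/s5.png

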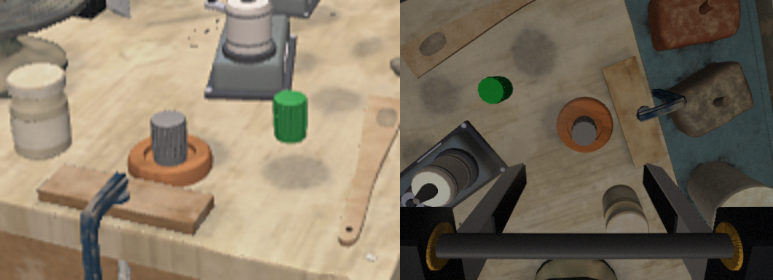

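The cap stands upright in the recess: top at z 53.7 against an expected 53, and 1–2 mm off centre. For the lever I'll straddle the post with a gap of about 24 mm. The tool's y axis is already tangential at the lever's home position. I'll approach slowly because of the balloon.

```bash
python3 -m handwheel '[[[0,-15,10],0],[[0,-15,10],0],[[0,-15,10],0],[[0,-15,10],0],[[0,-15,10],0],[[0,-15,10],0],[[0,-15,10],0],[[0,-15,10],0],[[0,-15,10],0],[[0,-15,10],0]]' 190
python3 -c "
from h import *
s=manip.read_state(); print(s['joints'].round(3),s['effort'].round(1))"
python3 -m handwheel '[[[0,-5,4],0],[[0,-5,4],0],[[0,-5,4],0],[[0,-5,4],0],[[0,-5,4],0],[[0,-5,4],0],[[0,-5,4],0],[[0,-5,4],0],[[0,-5,4],0],[[0,0,0],0]]'
python3 -c "
from h import *
s=manip.read_state(); print(s['joints'].round(3),s['effort'].round(1))
t=manip.camera('top');W=cloud(t);px=t['pixels'].astype(int)
w=(px.min(-1)>170)&(W[...,2]>250)&(W[...,1]<60)&(W[...,0]>100);q=W[w];q=q[~np.isnan(q[:,0])]
A=np.c_[2*q,np.ones(len(q))]; z=np.linalg.lstsq(A,(q**2).sum(1),rcond=None)[0];print('white',z[:3].round(),np.sqrt(z[3]+z[:3]@z[:3]).round())
"
```

```text
clock: 17.25
eef_pos: [561.0, 144.0, 189.4]
eef_rot: [0.507, 1.571, 0.154]
wrist_force: [-0.2, 0.3, 0.8]
finger_gap: 23.8
[ 0.188  0.387  1.469 -0.     1.286 -1.03 ] [  2.  -57.7 -34.7   0.    0.1   0.5]
clock: 18.5
eef_pos: [579.1, 90.1, 189.4]
eef_rot: [-2.546, 1.571, -2.9]
wrist_force: [0.1, 0.6, -0.1]
finger_gap: 23.8
[ 0.092  0.402  1.448 -0.     1.292 -1.126] [ -0.5 -58.5 -35.   -0.    0.1  -0.1]
white [288. -87. 466.] 133.0
```

```bash
python3 -m handwheel '[[[0,-5,3.6],0],[[0,-5,3.6],0],[[0,-5,3.6],0],[[0,-5,3.6],0],[[0,-5,3.6],0],[[0,-5,3.6],0],[[0,-5,3.6],0],[[0,-5,3.6],0],[[0,-4,3.6],0],[[0,0,0],0]]'
python3 - <<'E'
from h import *
s=manip.read_state(); print(s['joints'].round(3),s['effort'].round(1))
M=R.from_euler('xyz',s['eef_rot']).as_matrix();print(M.round(3).tolist())
c=manip.camera('side');save(c,'side6');t=manip.camera('top')
w=manip.camera('wrist');W=cloud(w)
for d in manip.cut_out("lever_post","wrist"):
    p=W[d["region"]]; p=p[~np.isnan(p[:,0])]
    zt=np.percentile(p[:,2],97); q=p[p[:,2]>zt-5]
    print(round(d["confidence"],2),np.round(d["centre"]),len(p),'topc',((q.min(0)+q.max(0))/2).round(1),'ext',np.ptp(q,axis=0).round())
cv2.imwrite('pics/m6.png',np.hstack([cv2.resize(x["pixels"],(400,300)) for x in (c,w)])[...,::-1])
E
```

```text
clock: 19.8
eef_pos: [594.3, 37.7, 189.4]
eef_rot: [-0.824, 1.571, -1.177]
wrist_force: [0.3, -0.2, 0.4]
finger_gap: 24.1
[ 0.002  0.423  1.419 -0.     1.3   -1.216] [ -0.5 -59.7 -35.1  -0.    0.1  -0.1]
[[0.0, 0.346, 0.938], [-0.0, 0.938, -0.346], [-1.0, -0.0, 0.0]]
0.6 [ 64. 208.] 1074 topc [ 580.6 -168.9   70.6] ext [9. 9. 7.]
0.59 [251. 126.] 2313 topc [595.3  35.7 104.3] ext [12. 12.  6.]
```

View pics/m6.png

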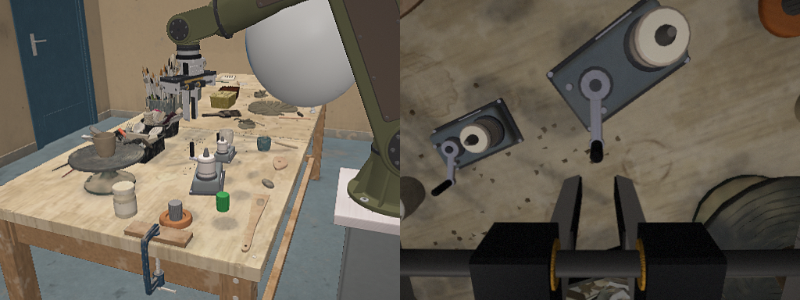

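The wrist half shows the post at (597,150) centred between the jaws at (600,200), with no contact felt from the balloon. Next I'll lower the jaws around the post.

```bash
python3 -m handwheel '[[[10,-1,1],0],[[11,0,0],0],[[11,0,0],0],[[11,0,0],0],[[11,0,0],0],[[11,0,0],0],[[11,0,0],0],[[11,0,0],0],[[11,0,0],0],[[11,0,0],0]]'
python3 - <<'E'
from h import *
s=manip.read_state(); print(s['joints'].round(3),s['effort'].round(1))
t=manip.camera('top');W=cloud(t);px=t['pixels'].astype(int)
w=(px.min(-1)>170)&(W[...,2]>250)&(W[...,1]<60)&(W[...,0]>100);q=W[w];q=q[~np.isnan(q[:,0])]
A=np.c_[2*q,np.ones(len(q))]; z=np.linalg.lstsq(A,(q**2).sum(1),rcond=None)[0];print('white',z[:3].round(),np.sqrt(z[3]+z[:3]@z[:3]).round())
E
```

```text
clock: 21.25
eef_pos: [594.7, 36.7, 79.7]
eef_rot: [-1.789, 1.571, -2.141]
wrist_force: [0.6, 0.5, 0.4]
finger_gap: 23.9
[ 0.     0.541  1.517 -0.     1.084 -1.218] [  0.  -63.4 -31.6   0.    0.4  -0. ]
white [289. -91. 475.] 127.0
```

```bash
python3 -m handwheel '[[[0,-4.9,-0.2],0.07],[[0,-4.9,-0.2],0.07],[[0,-4.9,-0.2],0.07],[[0,-4.9,-0.2],0.07],[[0,-4.9,-0.2],0.07],[[0,-4.9,-0.2],0.07],[[0,-4.9,-0.2],0.07],[[0,-4.9,-0.2],0.07],[[0,-4.9,-0.2],0.07],[[0,-4.9,-0.2],0.07]]'
python3 - <<'E'
from h import *
s=manip.read_state(); print(s['joints'].round(3),s['effort'].round(1))
M=R.from_euler('xyz',s['eef_rot']).as_matrix(); print((s['eef_pos']-70*M[:,2]).round(1),(M.T@s['wrist_force']).round(1))
E
```

```text
clock: 22.55
eef_pos: [564.2, 0.2, 80.5]
eef_rot: [1.048, 1.569, -0.007]
wrist_force: [7.2, 0.8, -3.4]
finger_gap: 23.8
[-0.065  0.476  1.615  0.     1.048 -0.58 ] [  0.3 -59.2 -29.3  -0.1   1.7  -1.1]
[529.7  61.1  80.4] [3.4 6.6 2.8]
```

```bash
python3 -m handwheel '[[[0,-4.9,-0.2],0.07],[[0,-4.9,-0.2],0.07],[[0,-4.9,-0.2],0.07],[[0,-4.9,-0.2],0.07],[[0,-4.9,-0.2],0.07],[[0,-4.9,-0.2],0.07],[[0,-4.2,-0.2],0.06],[[0,-2.8,0],0.04],[[0,0,0],0],[[0,0,0],0]]'
python3 - <<'E'
from h import *
s=manip.read_state(); print(s['joints'].round(3),s['effort'].round(1))
M=R.from_euler('xyz',s['eef_rot']).as_matrix(); print((s['eef_pos']-70*M[:,2]).round(1),(M.T@s['wrist_force']).round(1))
w=manip.camera('wrist');W=cloud(w);save(w,'w7')
for d in manip.cut_out("lever_post","wrist"):
    p=W[d["region"]]; p=p[~np.isnan(p[:,0])]
    zt=np.percentile(p[:,2],97); q=p[p[:,2]>zt-5]; c=(q.min(0)+q.max(0))/2
    print(round(d["confidence"],2),np.round(d["centre"]),len(p),'topc',c.round(1),'ext',np.ptp(q,axis=0).round(), 'rad',-np.arctan2(c[1]-60,c[0]-528.7)-np.radians(19.1))
E
```

```text
clock: 23.8
eef_pos: [529.5, -9.3, 80.7]
eef_rot: [1.228, 1.568, -0.346]
wrist_force: [6.8, -4.6, -3.5]
finger_gap: 24.2
[-8.600e-02  4.090e-01  1.716e+00 -1.000e-03  1.014e+00 -8.400e-02] [  2.2 -54.9 -27.7   0.8   1.6  -0. ]
[529.6  60.7  80.6] [3.5 6.8 4.6]
0.96 [256. 155.] 6023 topc [536.  -11.1 104. ] ext [13. 13.  6.] rad 1.134484880441017
0.58 [270. 380.] 291 topc [ 540.4 -121.    65.3] ext [21. 56. 50.] rad 1.1730260284802734
```

View pics/w7.png

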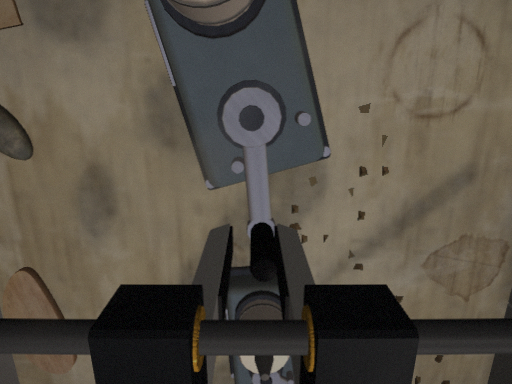

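The wrist view shows the post (262,235) against the trailing finger, with the lever at about 1.13 rad and no stop force yet. I'll push further until the stop shows in the force.

```bash
python3 -m handwheel '[[[0,-2.1,0],0.03],[[0,-2.1,0],0.03],[[0,-2.1,0],0.03],[[0,-1.4,0],0.02],[[0,0,0],0],[[0,0,0],0],[[0,0,0],0],[[0,0,0],0],[[0,0,0],0],[[0,0,0],0]]'
cat > chk.py <<'E'
from h import *
s=manip.read_state(); M=R.from_euler('xyz',s['eef_rot']).as_matrix(); print((M.T@s['wrist_force']).round(1),M.round(3).tolist())
w=manip.camera('wrist');W=cloud(w)
for d in manip.cut_out("lever_post","wrist")[:1]:
    p=W[d["region"]]; p=p[~np.isnan(p[:,0])]
    zt=np.percentile(p[:,2],97); q=p[p[:,2]>zt-5]; c=(q.min(0)+q.max(0))/2
    print(round(d["confidence"],2),len(p),'topc',c.round(1),'rad',-np.arctan2(c[1]-60,c[0]-528.7)-np.radians(19.1))
E
python3 chk.py
```

```text
clock: 25.15
eef_pos: [523.8, -8.8, 80.9]
eef_rot: [1.585, 1.563, -0.098]
wrist_force: [22.5, -2.6, -13.4]
finger_gap: 24.0
[13.6 22.5  0. ] [[0.008, 0.994, -0.112], [-0.001, -0.112, -0.994], [-1.0, 0.008, -0.0]]
0.93 5848 topc [530.6 -11.1 104.2] rad 1.2103107311825316
```

At the stop: force rises to 22 N and the angle reads 1.21 rad, held for about 0.7 s. Now I'll ride back along the arc until the lever is home and free between the jaws.

```bash
python3 -m handwheel '[[[0,4.9,-0.2],-0.07],[[0,4.9,-0.2],-0.07],[[0,4.9,-0.2],-0.07],[[0,4.9,-0.2],-0.07],[[0,4.9,-0.2],-0.07],[[0,4.9,-0.2],-0.07],[[0,4.9,-0.2],-0.07],[[0,4.9,-0.2],-0.07],[[0,4.9,-0.2],-0.07],[[0,4.9,-0.2],-0.07]]'
python3 -m handwheel '[[[0,4.9,-0.2],-0.07],[[0,4.9,-0.2],-0.07],[[0,4.9,-0.2],-0.07],[[0,4.9,-0.2],-0.07],[[0,4.9,-0.2],-0.07],[[0,4.9,-0.2],-0.07],[[0,4.9,-0.2],-0.07],[[0,4.9,-0.2],-0.07],[[0,4.9,-0.2],-0.07],[[0,0,0],0]]'
python3 chk.py
```

```text
clock: 26.5
eef_pos: [568.2, 3.3, 80.7]
eef_rot: [1.061, 1.569, 0.08]
wrist_force: [2.4, 2.1, 0.0]
finger_gap: 24.3
clock: 27.75
eef_pos: [594.3, 37.6, 80.4]
eef_rot: [0.366, 1.571, 0.013]
wrist_force: [0.3, 1.3, -0.7]
finger_gap: 23.9
[ 0.7  1.3 -0.2] [[0.0, 0.346, 0.938], [0.0, 0.938, -0.346], [-1.0, 0.0, 0.0]]
0.71 6183 topc [595.7  35.4 104.1] rad 0.0185289178812158
```

The lever is home with almost no force on the tool. I'll open slightly, lift clear and verify.

```bash
python3 -m handwheel '[[[0,0,0],0],[[0,0,0],0],[[-10,0,0],0],[[-15,0,0],0],[[-20,0,0],0],[[-20,0,0],0],[[-20,0,0],0],[[-20,0,0],0],[[-15,0,0],0],[[0,0,0],0]]' 150
python3 chk.py
python3 - <<'E'
from h import *
c=manip.camera('side');save(c,'side8');W=cloud(c)
for t in ["nozzle_cap","cap_stand","lever_post","slip_cup","blue_cup","glaze_jar"]:
    for d in manip.cut_out(t,"side")[:2]:
        p=W[d["region"]]; p=p[~np.isnan(p[:,0])]
        if len(p)<5: continue
        zt=np.percentile(p[:,2],97); q=p[p[:,2]>zt-6]
        print(t,round(d["confidence"],2),'topc',((q.min(0)+q.max(0))/2).round())
print(manip.read_state()['wrist_force'].round(1))
E
```

```text
clock: 29.1
eef_pos: [594.6, 37.4, 201.9]
eef_rot: [0.353, 1.569, -0.0]
wrist_force: [0.2, -0.0, -0.4]
finger_gap: 38.9
[0.4 0.  0.2] [[0.002, 0.346, 0.938], [-0.0, 0.938, -0.346], [-1.0, 0.001, 0.002]]
0.85 1017 topc [ 580.2 -168.6   70.7] rad 1.0158112653810782
nozzle_cap 0.66 topc [425. 229.  43.]
nozzle_cap 0.55 topc [516. 323.  50.]
cap_stand 0.89 topc [517. 330.  15.]
cap_stand 0.53 topc [591.  42. 101.]
lever_post 0.74 topc [516. 323.  50.]
lever_post 0.48 topc [591.  42. 101.]
slip_cup 0.85 topc [ 570. -192.   66.]
blue_cup 0.57 topc [ 422. -233.   42.]
glaze_jar 0.69 topc [657. 334.  80.]
glaze_jar 0.68 topc [517. 330.  15.]
[0.6 0.4 0.4]
```

View pics/side8.png

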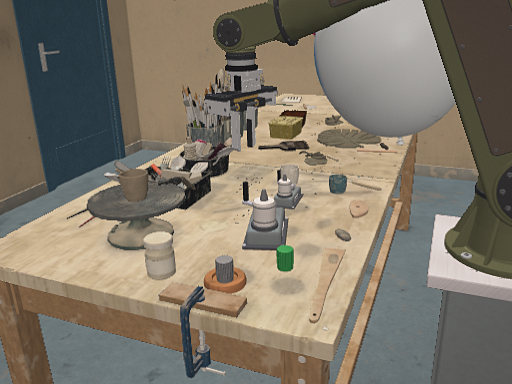

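The side view shows the lever post home at (246,190), the cap upright in the stand at (225,268), and the cups and jar unmoved. I'll move the arm away from the balloon before handing in, so it touches nothing.

```bash
python3 -m handwheel '[[[0,14,-22],0],[[0,14,-23],0],[[0,14,-23],0],[[0,14,-23],0],[[0,14,-23],0],[[0,14,-23],0],[[0,14,-23],0],[[0,14,-23],0],[[0,14,-23],0],[[0,14,-22],0]]'
python3 -m handwheel '[[[0,0,0],0],[[0,0,0],0],[[0,0,0],0],[[0,0,0],0],[[0,0,0],0],[[0,0,0],0],[[0,0,0],0],[[0,0,0],0],[[0,0,0],0],[[0,0,0],0]]'
python3 - <<'E'
from h import *
for cam in ["side","wrist"]:
    c=manip.camera(cam);W=cloud(c)
    for t in ["nozzle_cap","lever_post"]:
        for d in manip.cut_out(t,cam)[:3]:
            p=W[d["region"]]; p=p[~np.isnan(p[:,0])]
            if len(p)<5: continue
            zt=np.percentile(p[:,2],97); q=p[p[:,2]>zt-6]
            print(cam,t,round(d["confidence"],2),'topc',((q.min(0)+q.max(0))/2).round())
print(manip.read_state()['wrist_force'].round(1), manip.sign_off())
E
```

```text
clock: 30.8
eef_pos: [428.0, 248.2, 200.5]
eef_rot: [0.93, 1.571, 0.577]
wrist_force: [0.5, 0.7, 0.5]
finger_gap: 39.0
clock: 32.05
eef_pos: [428.6, 247.6, 200.5]
eef_rot: [-0.436, 1.571, -0.789]
wrist_force: [0.6, 0.5, 0.2]
finger_gap: 39.0
side nozzle_cap 0.94 topc [424. 232.  43.]
side nozzle_cap 0.71 topc [518. 322.  50.]
side nozzle_cap 0.49 topc [517. 329.  15.]
side lever_post 0.71 topc [591.  41. 100.]
side lever_post 0.54 topc [ 576. -164.   58.]
wrist nozzle_cap 0.95 topc [520. 318.  52.]
wrist nozzle_cap 0.64 topc [428. 226.  45.]
the job is handed in; nothing more can be done
[ 0.6 -0.  -1. ] None
```

The job is handed in at about 32 s, but the hand-in reports no verdict. I lifted the grey cap off the nozzle and set it upright in the stand's recess. I then swung the lever to its stop, held it there about 0.7 s and brought it back home between the jaws.

- **Cap:** its top is at about z 53 mm, which means the rim is on the recess floor, and it is about 2 mm off the recess centre.
- **Lever at the stop:** it read about 1.21 rad, and the push force rose to about 22 N.
- **Lever back home:** the wrist camera put it at about 0.02 rad before I lifted clear. The side camera afterwards showed the post at its starting position to about 1 mm.
- **Clear of everything:** I moved the arm away before hand-in, and the wrist force was about 1 N, which is noise level.

**Checks that disagreed or were weaker:**
- The side camera read positions about 4 mm off from the top and wrist cameras, so I leaned on the latter two.
- The networks sometimes labelled the stand or the second dispenser as the post; I set those reports aside.
- The jar read the same before and after. The slip cup and blue cup looked unmoved, but their side-view positions scattered by up to about 17 mm because the view of them was poor.
- A white balloon hung in the forearm's path. I felt no contact force, but its fitted position drifted about 10 mm while the arm partly hid it.

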